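# Fetch the loaf tin from behind the canisters

### The job

Move the round canister and the square canister from in front of the loaf tin on the low shelf over to the wooden board, and only then lift the loaf tin out and set it lengthwise in the free part of the baking sheet, clear of the little copper mould. Then stand the two canisters back on the shelf exactly where each one stood, turned square to the shelf as before. Keep both canisters upright all the time, and do not push or knock over the cutter ring, the copper mould, the bowl or the shaker.

Things in the scene. Friction and masses are not known exactly. Their poses are not given: they have to be found in the camera images.
- round_canister_mid (a point): Centre (half-way up) of the round canister: white ceramic cylinder with a pale wooden lid of the same width, 58 mm in diameter, 120 mm tall with lid, 0.4 kg. z is up. Stands on the shelf before the loaf tin (about 12 mm gap), left or right of the square canister (about 50 mm gap), so grip it from above across the shelf's y, by its upper part: its top is 60 mm above this point.
- square_canister_mid (a point): Centre (half-way up) of the square canister: aluminium box with a black lid of the same outline, 58 mm along its x, 50 mm along its y, 125 mm tall with lid, 0.4 kg. z is up; its x starts nearly parallel to the shelf's x. Stands before the loaf tin beside the round canister; grip it from above across its y, by its upper part: its top is 62.5 mm above this point.
- loaf_tin_mid (a point): Centre (half-way up) of the loaf tin: open, dark steel, empty, 180 mm along its y, 52 mm along its x, 48 mm tall, walls 3 mm, 0.25 kg. z is up. Stands on the shelf behind the canisters (farther from the robot), its length along the shelf's y; grip it from above at mid-length across its width, for which there is room once both canisters are cleared.
- shelf: The low fixed aluminium shelf: plate 12 mm thick, 200 mm along its x (from 85 mm before to 115 mm behind its origin), 240 mm along its y, with an upstand at the back edge reaching 38 mm above the table. Origin on the table; x points to its back, away from the robot, y to the left.
- board: The fixed wooden cutting board, where the canisters wait: 300 mm along its x, 160 mm along its y, 18 mm thick. Origin: centre of its underside, on the table. x points roughly away from the robot. It lies on the left or the right. A cutter ring stands on its far end, around x = 115 mm; the rest is free.
- sheet: The fixed dark steel baking sheet: 300 mm along its x, 160 mm along its y, floor 3 mm thick, rim 12 mm high. Origin: centre of its underside, on the table. x points roughly away from the robot. It lies on the other side from the board. A copper mould stands on its far end, around x = 108 mm; the middle of the free part is at x = -32 mm, y = 0.
- cutter: Bystander, leave alone: steel biscuit-cutter ring, 38 mm in diameter, 28 mm tall, standing on the far end of the board. Origin: centre of its underside.
- dariole: Bystander, leave alone: small copper mould, 54 mm across its mouth, 40 mm tall, standing on the far end of the baking sheet. Origin: centre of its underside.
- ramekin: Bystander, leave alone: white ceramic bowl, 70 mm across, 40 mm tall, on the table before the shelf. Origin: centre of its underside.
- shaker: Bystander, leave alone: small glass shaker with a metal cap, 36 mm in diameter, 75 mm tall, on the table before the shelf. Origin: centre of its underside.
Not all that is in view belongs to the job. What is shaped like the part that bears square_canister_mid but pink is not meant. What is shaped like the part that bears loaf_tin_mid but purple is not meant.

How it is judged:
On the way, in this order (a step that is already met when the one before it is completed fails the run):
1. both canisters stand released on the board, the loaf tin not yet taken (x of round_canister_mid in the frame of board between -0.13 and 0.13 m and y of round_canister_mid in the frame of board between -0.065 and 0.065 m and z of round_canister_mid in the frame of board between 0.07 and 0.086 m and angle between each of round_canister_mid, square_canister_mid's own z axis and vertical below 0.12 rad and x of square_canister_mid in the frame of board between -0.13 and 0.13 m and y of square_canister_mid in the frame of board between -0.065 and 0.065 m and z of square_canister_mid in the frame of board between 0.0725 and 0.0885 m and contact force between the fingers and round_canister below 0.1 N and linear speed of each of round_canister, square_canister below 0.03 m/s and contact force between the fingers and square_canister below 0.1 N and distance of loaf_tin_mid from where it was at the start of the episode below 0.03 m), for 0.2 s.
2. the loaf tin stands released on the baking sheet while both canisters still wait on the board (x of loaf_tin_mid in the frame of sheet between -0.062 and -0.002 m and y of loaf_tin_mid in the frame of sheet between -0.04 and 0.04 m and z of loaf_tin_mid in the frame of sheet between 0.019 and 0.035 m and angle between loaf_tin_mid's own z axis and vertical below 0.1 rad and angle between the y axis of loaf_tin_mid and the x axis of sheet, either way round below 0.25 rad and x of round_canister_mid in the frame of board between -0.13 and 0.13 m and y of round_canister_mid in the frame of board between -0.065 and 0.065 m and z of round_canister_mid in the frame of board between 0.07 and 0.086 m and angle between each of round_canister_mid, square_canister_mid's own z axis and vertical below 0.12 rad and x of square_canister_mid in the frame of board between -0.13 and 0.13 m and y of square_canister_mid in the frame of board between -0.065 and 0.065 m and z of square_canister_mid in the frame of board between 0.0725 and 0.0885 m and contact force between the fingers and loaf_tin below 0.1 N and linear speed of loaf_tin below 0.03 m/s), for 0.2 s.
At the end, for the whole second after the job is handed in: Loaf tin flat on the sheet, middle within 30 mm along and 40 mm across of the free part's middle, lengthwise within 0.25 rad, not touching the mould; each canister upright within 15 mm of its starting place, the square one within 0.2 rad of square to the shelf; all released and at rest (x of loaf_tin_mid in the frame of sheet between -0.062 and -0.002 m and y of loaf_tin_mid in the frame of sheet between -0.04 and 0.04 m and z of loaf_tin_mid in the frame of sheet between 0.019 and 0.035 m and angle between each of loaf_tin_mid, round_canister_mid, square_canister_mid's own z axis and vertical below 0.1 rad and angle between the y axis of loaf_tin_mid and the x axis of sheet, either way round below 0.25 rad and contact force between loaf_tin and dariole below 0.05 N and contact force between the fingers and loaf_tin below 0.1 N and linear speed of each of loaf_tin, round_canister, square_canister below 0.03 m/s and contact force between the fingers and round_canister below 0.1 N and contact force between the fingers and square_canister below 0.1 N and distance of each of round_canister_mid, square_canister_mid from where it was at the start of the episode below 0.015 m and angle between the x axis of square_canister_mid and the x axis of shelf, either way round below 0.2 rad).
It fails at once if a canister is tipped (more than 0.6 rad) (angle between any of round_canister_mid, square_canister_mid's own z axis and vertical above 0.6 rad).
It fails at once if a bystander is pushed more than 25 mm or knocked over (distance of any of cutter, dariole, ramekin, shaker from where it was at the start of the episode above 0.025 m or angle between any of cutter, dariole, ramekin, shaker's own z axis and vertical above 0.5 rad).
It also fails if it takes over 141 s, if anything falls off the work surface, if the arm or the gripper's body presses on something with over 40 N, if the wrist force passes 120 N, or if a joint passes its speed limit or range.

### The arm

A 6-joint arm with a two-finger parallel gripper is mounted at the origin on the work surface. World frame = base frame: x ahead of the robot, y to its left, z up, the work surface at z = 0. Lengths are in m, angles in rad, forces in N, time in s.
With the tool pointing down it reaches from about 0.25 to 0.8 m from the base axis. Payload 3.9 kg.
Tool frame: the origin (TCP) lies midway between the tips of the shut fingers; the grasp point (between the pads) lies 19 mm behind it (ctrl.grasp_offset is the distance from the TCP to the grasp point, in m); z points along the fingers, y is the line along which they close (so a half turn about z gives the same grasp; the last joint's range is limited). The gripper opens to 85 mm and grips with 20 to 120 N. Pads are 22 mm wide; open, the fingers measure 114 mm over their backs; the gripper's body (76 mm by 85 mm) begins 54 mm behind the grasp point. The pads swing forward as they close: fully open they stand 13 mm farther back than shut.
Start: joints at [-1.176, 0.26, -0.138, 1.173, 0, 1.571], TCP at [0.202, -0.485, 0.231] pointing down, gripper open.
Joint ranges: [-2.78, 2.78], [-0.83, 1.72], [-1.28, 1.37], [-1.9, 2.12], [-1.57, 1.48], [-3.14, 3.14]. Speed limits (rad/s): [2.57, 2.57, 3.14, 3.14, 3.14, 3.14].

### API

Orientations are given as a unit quaternion [x, y, z, w].
In Python, from rig import ctrl gives the robot as it stands.
- The arm moves only by the tool drive_tool, never from a script. Its argument "deltas" is a list of rows, each a list of 3 entries, a list of its own where there are three numbers: the shift along the tool's x, y, z in cm, then the turn about the tool's z in rad, then the opening, from 0 (shut) to 1 (fully open). A call has exactly 10 rows; each row shifts and turns the commanded pose from where the row before left it, along the tool's axes as they then stand; what a row does not reach is not made up. A row lasts 1/10 s, in which the tool goes at most 50 mm and 8.59 degrees, less where a joint would pass 70% of its speed; a pose out of reach is approached as far as the arm can. A call with a gripper value outside its range is refused whole. The fingers move at their own pace and stop on an object; the grip force is fixed at half the most. Time passes only in rows, so rows that do not move let the fingers close, or fill a call up. It gives the time, the measured TCP pose, the force, the opening and the grip force at its end, in the units of the state.
- ctrl.get_obs(): the state, without advancing time (a new reading comes with each control period).
- ctrl.camera(name): name is "scene" or "top"; returns a dict with "image" (480x640x3 uint8, red, green, blue), "intrinsics" (3x3 intrinsics, pixels), "dist" ([k1, k2, p1, p2, k3] as OpenCV has them; the pictures are not rectified), "cam_to_world" (4x4, takes a point from camera to world coordinates). Camera axes: x right, y down, z forward; pixel columns grow to the right and rows downward; lengths in m; the calibration is good to about 2 mm. A picture is of the moment at which its call begins. There is no depth.
- ctrl.sign_off(): hands the job in; it is judged then, once.
The state is a dict: "t": time; "joint_pos": joint angles; "joint_velocities": joint speeds; "tau": joint torques, N m; "eef_pos": TCP position; "tcp_rot": TCP orientation; "contact_force": force on the tool from outside, world axes, zero at the start; "torque": the same for the moment, N m; "width": finger opening in m; "grasp_force": force on a finger pad.
Only numpy, scipy, OpenCV 4.12 (cv2) and the standard library are available. Lean on these libraries where they do the work, as an engineer would, in place of code of your own. Each camera call takes 0.05 s, during which the arm holds its last target. There are 200 camera calls.

## Working session

There is one attempt and no reset: what is moved stays moved. The work goes in short steps, Python scripts to look and compute and a tool call to move; the robot and the scene stay as the last step left them, time stands still between calls to the robot, and variables do not carry over. Pictures are saved under pics/ and viewed, at most 14 in all, crops included, and the job is handed in when it is done.

Besides the shell and the picture viewer there is one more tool, called after "Call:" in YAML: its name, and indented under it one key for each argument. drive_tool: Moves the arm, as the interface text tells. Its arguments: {"type":"object","properties":{"deltas":{"type":"array","items":{"type":"array"}}},"required":["deltas"]}

```bash
mkdir -p pics; python3 - <<'E'
from rig import ctrl
import cv2,pickle
o=ctrl.get_obs();print({k:o[k] for k in('t','eef_pos','tcp_rot','width')})
for n in('scene','top'):
    c=ctrl.camera(n);pickle.dump(c,open(n+'.pkl','wb'));cv2.imwrite(f'pics/{n}0.png',c['image'][:,:,::-1]);print(c['intrinsics'],c['dist'],c['cam_to_world'])
E
```

```text
{'t': 0.0, 'eef_pos': array([ 0.20166356, -0.48396339,  0.23045795]), 'tcp_rot': array([ 9.80579021e-01,  1.96121854e-01, -2.01333343e-04, -9.80450833e-04]), 'width': 0.08510816815089547}
[[448.65088036   0.         320.93942847]
 [  0.         448.65088036 239.81163944]
 [  0.           0.           1.        ]] [-0.06405282  0.          0.          0.          0.        ] [[-0.69149515  0.5823378  -0.42745427  0.90031983]
 [ 0.72228744  0.56689606 -0.39614355  0.45125719]
 [ 0.01163278 -0.58267619 -0.81262115  0.84146833]
 [ 0.          0.          0.          1.        ]]
[[599.8075098   0.        318.606567 ]
 [  0.        599.8075098 240.4745666]
 [  0.          0.          1.       ]] [-0.0064575  0.         0.         0.         0.       ] [[ 3.04416364e-03 -9.83695536e-01  1.79816088e-01  2.80115643e-01]
 [-9.99912915e-01 -6.85228260e-04  1.31792577e-02  9.36776804e-02]
 [-1.28411619e-02 -1.79840549e-01 -9.83611957e-01  1.30808078e+00]
 [ 0.00000000e+00  0.00000000e+00  0.00000000e+00  1.00000000e+00]]
```

View pics/scene0.png

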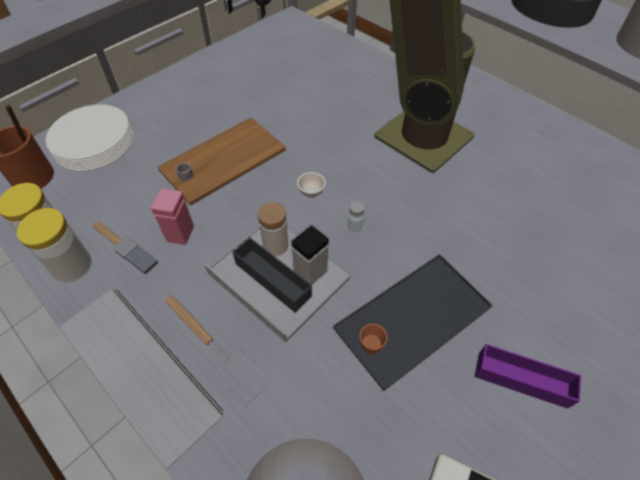

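View pics/top0.png

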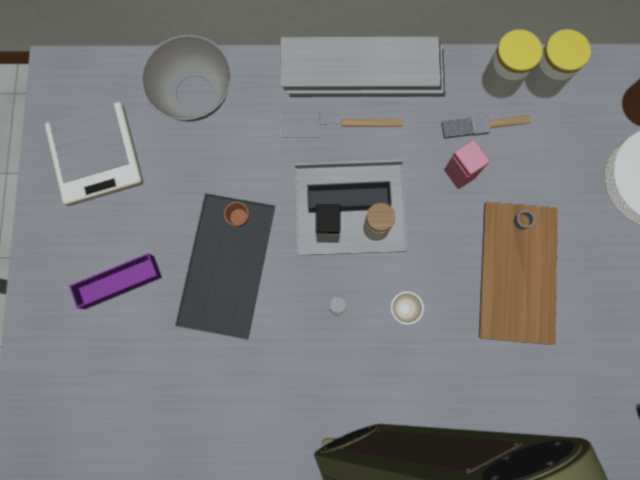

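The top view shows the square lid at (328,219), the round lid at (380,218), the tin at (349,197), the board around (520,273) and the sheet around (227,265). The pink decoy is at (468,162), and the bowl (407,308) and shaker (338,305) are in front.

```bash
cat > h.py <<'E'
import cv2,pickle,numpy as np
def ray(c,uv,z):
    p=cv2.undistortPoints(np.float64(uv).reshape(-1,1,2),c['intrinsics'],np.array(c['dist'])).reshape(-1,2)
    T=c['cam_to_world'];d=np.c_[p,np.ones(len(p))]@T[:3,:3].T
    return T[:3,3]+d*((z-T[2,3])/d[:,2])[:,None]
def blob(m,near,box=None,close=0):
    m=m.astype(np.uint8)
    if box: 
        q=np.zeros_like(m);x0,y0,x1,y1=box;q[y0:y1,x0:x1]=m[y0:y1,x0:x1];m=q
    if close: m=cv2.morphologyEx(m,cv2.MORPH_CLOSE,np.ones((close,close)))
    cs=cv2.findContours(m,cv2.RETR_EXTERNAL,cv2.CHAIN_APPROX_NONE)[0]
    cs=[x for x in cs if cv2.contourArea(x)>15]
    return min(cs,key=lambda x:-cv2.pointPolygonTest(x,near,True))
def wrect(c,cnt,z):
    w=ray(c,cnt.reshape(-1,2),z)[:,:2]*1000
    (cx,cy),(a,b),ang=cv2.minAreaRect(w.astype(np.float32))
    return np.round([cx,cy,a,b,ang],1)
E
python3 - <<'E'
from h import *
c=pickle.load(open('top.pkl','rb'));im=c['image'];h=cv2.cvtColor(im,cv2.COLOR_RGB2HSV).astype(int);H,S,V=h[...,0],h[...,1],h[...,2]
for n,(x,y) in dict(board=(520,290),sheet=(220,290),black=(328,215),side=(328,232),tinfl=(370,197),tinrim=(350,186),shelf=(310,240),rlid=(380,216),rside=(378,233),cop=(236,214),table=(450,300),ram=(395,298),shk=(338,305)).items(): print(n,h[y,x],end=' ')
print()
V0=V
board=blob((S>90)&(H<20),(520,290),(470,190,570,355),5);print('board',wrect(c,board,.018))
sh=blob((V<75),(220,290),(165,185,285,345),5);print('sheet',wrect(c,sh,.007))
lid=blob((S>70)&(H<20),(380,214),(355,195,405,245));print('rlid',wrect(c,lid,.132))
print('shelf',wrect(c,blob((S<25)&(V>110),(310,240),(285,150,415,265),9),.012))
for r in(.137,): print('blk',wrect(c,blob(V<28,(328,215),(310,203,346,238)),r))
t=blob(V<60,(370,197),(300,175,400,214),3);print('tin',wrect(c,t,.06),cv2.boundingRect(t))
for n,p,z,m in(('cop',(236,214),.043,(S>110)&(H<15)),('ram',(407,308),.04,(V>170)),('cut',(525,219),.046,(S<80))):
    print(n,wrect(c,blob(m,p,(p[0]-22,p[1]-22,p[0]+22,p[1]+22),5),z))
print('pink top',ray(c,[(470,160)],.125)*1000,'shaker',ray(c,[(338,304)],.075)*1000)
cr=cv2.resize(im[150:270,285:415],None,fx=6,fy=5,interpolation=cv2.INTER_CUBIC)
cr=np.clip(cr.astype(int)*2,0,255).astype(np.uint8);cv2.imwrite('pics/crop.png',cr[:,:,::-1])
E
```

```text
board [ 15 122 138] sheet [101  28  72] black [30 12 41] side [ 0 13 20] tinfl [101  27  75] tinrim [30  9 30] shelf [105  10 159] rlid [ 16  87 146] rside [19 37 96] cop [ 10 122 150] table [110  16 143] ram [ 50   4 179] shk [105  10 158] 
board [ 448.6 -320.9  158.4  296.5   85.1]
sheet [465.2 314.9 157.3 295.2  79.8]
rlid [543.2 -12.6  54.   57.7  88.9]
shelf [594.7  42.3 291.1 260.2  89.9]Traceback (most recent call last):
  File "<stdin>", line 10, in <module>
  File "h.py", line 13, in blob
    return min(cs,key=lambda x:-cv2.pointPolygonTest(x,near,True))
ValueError: min() iterable argument is empty
```

```bash
python3 - <<'E'
from h import *
c=pickle.load(open('top.pkl','rb'));im=c['image'];h=cv2.cvtColor(im,cv2.COLOR_RGB2HSV).astype(int);H,S,V=h[...,0],h[...,1],h[...,2]
cr=cv2.resize(im[150:270,285:415],None,fx=6,fy=5,interpolation=cv2.INTER_NEAREST)
cr=np.clip(cr.astype(int)*3//2,0,255).astype(np.uint8);cv2.imwrite('pics/crop.png',cr[:,:,::-1])
def poly(m,near,box,z,n):
    k=blob(m,near,box,5);r=cv2.boxPoints(cv2.minAreaRect(k));print(n,r.round(1).tolist(),ray(c,r,z)[:,:2].round(4).tolist())
poly((S>90)&(H<20),(520,290),(470,190,570,355),.018,'board')
poly(V<90,(220,290),(165,185,285,345),.008,'sheet')
for n,p,z,m in(('cop',(236,214),.043,(S>110)&(H<15)),('ram',(407,308),.04,(V>160)),('cut',(525,219),.046,(S<80))):
    print(n,wrect(c,blob(m,p,(p[0]-22,p[1]-22,p[0]+22,p[1]+22),5),z))
print('pink top',ray(c,[(470,160)],.125)*1000,'shaker',ray(c,[(338,304)],.075)*1000)
E
```

```text
board [[479.29998779296875, 341.5], [482.5, 202.60000610351562], [557.2000122070312, 204.3000030517578], [554.0, 343.20001220703125]] [[0.2989, -0.2297], [0.6011, -0.2504], [0.5972, -0.4142], [0.2957, -0.3869]]
sheet [[175.60000610351562, 324.70001220703125], [202.6999969482422, 191.1999969482422], [274.5, 205.6999969482422], [247.5, 339.29998779296875]] [[0.3329, 0.4188], [0.6301, 0.3716], [0.5965, 0.2096], [0.3025, 0.2628]]
cop [570.7 289.8  51.4  47.8   1.4]
ram [368.4 -75.1  68.9  69.1  44.2]
cut [ 571.3 -333.5   70.5   93.3    0. ]
pink top [[ 664.31281303 -200.32926268  125.        ]] shaker [[373.20238493  70.04337157  75.        ]]
```

View pics/crop.png

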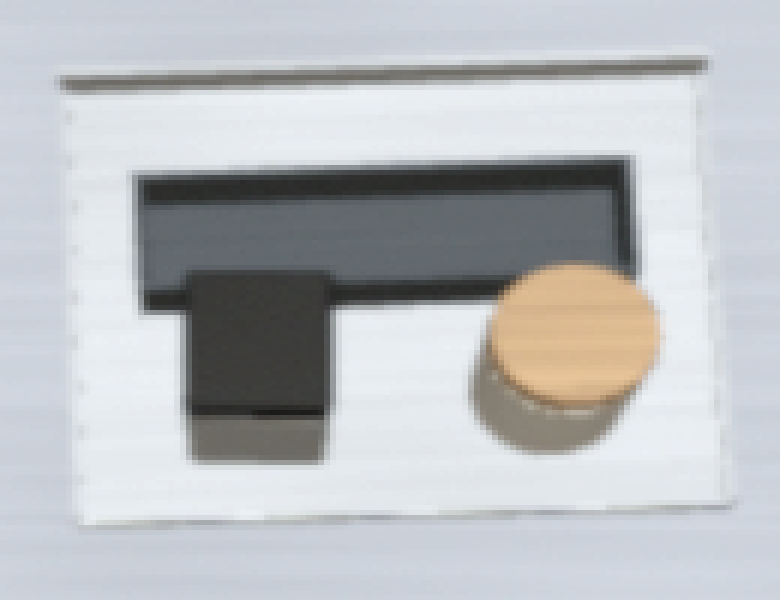

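The crop shows the lid corners, (188,270) to (330,414) for the square one. It also gives the round lid disc at about (490–662, 262–408), the tin rim and the shelf edges, which I cast to world.

```bash
python3 - <<'E'
from h import *
c=pickle.load(open('top.pkl','rb'))
P=lambda l:[(285+u/6-.4,150+v/5-.4) for u,v in l]
for n,l,z in(('shelf front',[(77,523),(732,505)],.012),('upstand',[(62,80),(707,62)],.038),('sq',[(188,270),(330,270),(328,414),(188,414)],.137),('round L R T B',[(490,335),(662,335),(576,262),(576,408)],.132),('tin BL BR FL',[(135,172),(633,156),(142,312)],.06)):
    w=ray(c,P(l),z)[:,:2]*1000;print(n,w.round(1).tolist(),'mean',w.mean(0).round(1),'ang',np.degrees(np.arctan2(*(w[1]-w[0]))).round(2))
# second view
s=pickle.load(open('scene.pkl','rb'));im=s['image']
cr=cv2.resize(im[180:340,200:360],None,fx=3.75,fy=3.75,interpolation=cv2.INTER_CUBIC);cr=np.clip(cr.astype(int)*3//2,0,255).astype(np.uint8)
cv2.imwrite('pics/crop2.png',cr[:,:,::-1])
E
```

```text
shelf front [[486.5, 157.3], [494.7, -81.4]] mean [490.6  37.9] ang 178.03
upstand [[680.1, 163.4], [688.1, -73.4]] mean [684.1  45. ] ang 178.06
sq [[569.5, 115.0], [569.5, 67.5], [510.6, 68.3], [510.5, 114.7]] mean [540.   91.4] ang -179.99
round L R T B [[543.9, 14.0], [543.9, -43.5], [574.0, -15.2], [514.0, -14.3]] mean [543.9 -14.8] ang 179.99
tin BL BR FL [[631.9, 135.6], [638.9, -43.0], [570.1, 132.7]] mean [613.6  75.1] ang 177.75
```

View pics/crop2.png

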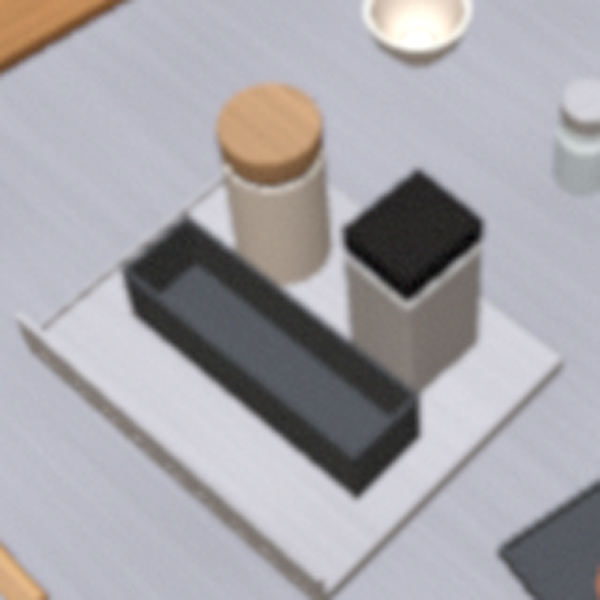

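```bash
python3 - <<'E'
from h import *
s=pickle.load(open('scene.pkl','rb'))
P=lambda l:[(200+u/3.75-.37,180+v/3.75-.37) for u,v in l]
for n,l,z in(('sq',[(418,170),(483,230),(410,292),(344,236)],.137),('round',[(217,129),(323,129),(270,84),(270,170)],.132),('tin',[(186,214),(125,268),(357,463),(419,402)],.06)):
    w=ray(s,P(l),z)[:,:2]*1000;print(n,w.round(1).tolist(),'mean',w.mean(0).round(1))
c=pickle.load(open('top.pkl','rb'))
print(ray(c,[(170+350,273)],.018))
E
```

```text
sq [[517.2, 68.9], [521.6, 120.1], [575.0, 120.0], [574.1, 71.6]] mean [547.   95.1]
round [[570.4, -31.3], [530.4, 9.8], [528.8, -34.3], [569.4, 9.9]] mean [549.8 -11.5]
tin [[591.0, -46.0], [639.5, -42.2], [634.3, 138.7], [585.9, 136.4]] mean [612.7  46.7]
[[ 0.44492645 -0.32378241  0.018     ]]
```

Call:
drive_tool:
  deltas:
    - [[0,0,-0.4],0.076,1]
    - [[0,0,-0.4],0.076,1]
    - [[0,0,-0.4],0.076,1]
    - [[0,0,-0.4],0.076,1]
    - [[0,0,-0.4],0.076,1]
    - [[2,-3,0],0,1]
    - [[2,-3,0],0,1]
    - [[2,-3,0],0,1]
    - [[2,-3,0],0,1]
    - [[2,-3,0],0,1]

```text
t: 1.1
eef_pos: [0.3, -0.3317, 0.2509]
tcp_rot: [1.0, 0.007, -0.0, -0.0]
contact_force: [0.1, 0.5, -0.1]
width: 0.0852
grasp_force: 0.0
```

Call:
drive_tool:
  deltas:
    - [[2.8,-3.5,0],0,1]
    - [[2.8,-3.5,0],0,1]
    - [[2.8,-3.5,0],0,1]
    - [[2.8,-3.5,0],0,1]
    - [[2.8,-3.5,0],0,1]
    - [[2.8,-3.5,0],0,1]
    - [[2.8,-3.5,0],0,1]
    - [[2.8,-3.5,0],0,1]
    - [[2.7,-3.5,0],0,1]
    - [[0,0,0],0,1]

```text
t: 2.1
eef_pos: [0.5488, -0.0104, 0.2502]
tcp_rot: [1.0, 0.01, 0.0, -0.001]
contact_force: [-1.4, -0.8, -0.4]
width: 0.0854
grasp_force: 0.0
```

Call:
drive_tool:
  deltas:
    - [[0,0.25,1.5],0,1]
    - [[0,0,2],0,1]
    - [[0,0,2],0,1]
    - [[0,0,2],0,1]
    - [[0,0,2],0,1]
    - [[0,0,2],0,1]
    - [[0,0,2],0,1]
    - [[0,0,1.5],0,1]
    - [[0,0,1.2],0,1]
    - [[0,0,0],0,1]

```text
t: 3.1
eef_pos: [0.5441, -0.0173, 0.0875]
tcp_rot: [1.0, 0.007, -0.002, -0.0]
contact_force: [0.4, 0.1, -0.4]
width: 0.0856
grasp_force: 0.0
```

```bash
python3 - <<'E'
from rig import ctrl
import cv2,numpy as np
c=ctrl.camera('scene');a=cv2.resize(c['image'][170:310,200:360],None,fx=5,fy=4,interpolation=cv2.INTER_CUBIC)
cv2.imwrite('pics/g1.png',np.clip(a[:,:,::-1].astype(int)*3//2,0,255).astype(np.uint8))
E
```

```text
(no output)
```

View pics/g1.png

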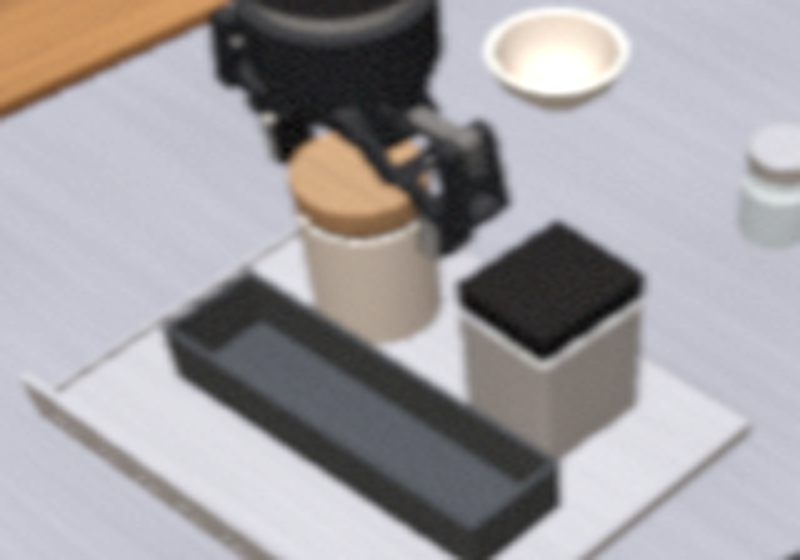

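The open fingers straddle the round lid at about (360,185), clear of the square canister and the tin. I'll close now.

Call:
drive_tool:
  deltas:
    - [[0,0,0],0,0]
    - [[0,0,0],0,0]
    - [[0,0,0],0,0]
    - [[0,0,0],0,0]
    - [[0,0,0],0,0]
    - [[0,0,0],0,0]
    - [[0,0,0],0,0]
    - [[0,0,0],0,0]
    - [[0,0,0],0,0]
    - [[0,0,0],0,0]

```text
t: 4.15
eef_pos: [0.547, -0.0167, 0.0907]
tcp_rot: [1.0, 0.008, 0.001, -0.0]
contact_force: [0.4, 0.7, 5.9]
width: 0.0568
grasp_force: 63.8
```

Call:
drive_tool:
  deltas:
    - [[0,0,-1],0,0]
    - [[0,0,-2],0,0]
    - [[0,0,-2],0,0]
    - [[0,0,-2],0,0]
    - [[0,0,-2],0,0]
    - [[0,0,-1],0,0]
    - [[-0.9,1.7,0],0,0]
    - [[-1.5,2,0],0,0]
    - [[-1.6,2,0],0,0]
    - [[-1.6,2,0],0,0]

```text
t: 5.15
eef_pos: [0.4898, -0.0953, 0.1885]
tcp_rot: [1.0, 0.008, -0.001, -0.0]
contact_force: [0.1, -0.4, -4.4]
width: 0.0572
grasp_force: 65.4
```

Call:
drive_tool:
  deltas:
    - [[-1.5,2.4,0],0,0]
    - [[-1.5,2.4,0],0,0]
    - [[-1.5,2.4,0],0,0]
    - [[-1.5,2.4,0],0,0]
    - [[-1.5,2.4,0],0,0]
    - [[-1.5,2.4,0],0,0]
    - [[-1.5,2.4,0],0,0]
    - [[-1.5,2.4,0],0,0]
    - [[-1.5,2.8,0],0,0]
    - [[0,0,0],0,0]

```text
t: 6.15
eef_pos: [0.3575, -0.3195, 0.1888]
tcp_rot: [1.0, 0.005, -0.001, 0.001]
contact_force: [-0.9, 1.5, -4.4]
width: 0.0568
grasp_force: 66.0
```

Call:
drive_tool:
  deltas:
    - [[0,0,1.5],0,0]
    - [[0,0,1.5],0,0]
    - [[0,0,1.5],0,0]
    - [[0,0,1.5],0,0]
    - [[0,0,1.3],0,0]
    - [[0,0,1],0,0]
    - [[0,0,0.5],0,0]
    - [[0,0,0.3],0,0]
    - [[0,0,0.2],0,0]
    - [[0,0,0],0,0]

```text
t: 7.15
eef_pos: [0.3598, -0.317, 0.0969]
tcp_rot: [1.0, 0.007, 0.0, 0.0]
contact_force: [0.2, 0.1, -4.8]
width: 0.0572
grasp_force: 66.0
```

Call:
drive_tool:
  deltas:
    - [[0,0,0],0,1]
    - [[0,0,0],0,1]
    - [[0,0,0],0,1]
    - [[0,0,0],0,1]
    - [[0,0,0],0,1]
    - [[0,0,0],0,1]
    - [[0,0,0],0,1]
    - [[0,0,-1],0,1]
    - [[0,0,-2],0,1]
    - [[0,0,-2],0,1]

```text
t: 8.15
eef_pos: [0.3592, -0.3165, 0.1472]
tcp_rot: [1.0, 0.007, -0.0, -0.0]
contact_force: [0.5, -1.2, 0.2]
width: 0.0856
grasp_force: 0.0
```

Call:
drive_tool:
  deltas:
    - [[0,0,-2],0,1]
    - [[0,0,-2],0,1]
    - [[0,0,-1],0,1]
    - [[1,-2,0],0,1]
    - [[1.5,-3.5,0],0,1]
    - [[1.5,-3.5,0],0,1]
    - [[1.5,-3.5,0],0,1]
    - [[1.5,-3.5,0],0,1]
    - [[1.5,-3.5,0],0,1]
    - [[1.5,-3.5,0],0,1]

```text
t: 9.15
eef_pos: [0.4563, -0.0838, 0.1964]
tcp_rot: [1.0, 0.007, 0.0, 0.0]
contact_force: [0.3, 0.5, -0.8]
width: 0.0853
grasp_force: 0.0
```

Call:
drive_tool:
  deltas:
    - [[1.5,-3.5,0],0,1]
    - [[1.5,-3.5,0],0,1]
    - [[1.5,-3.5,0],0,1]
    - [[1.5,-3.5,0],0,1]
    - [[1.5,-2.5,0],0,1]
    - [[1.4,-1.2,0],0,1]
    - [[0,0,0],0,1]
    - [[0,0,0],0,1]
    - [[0,0,0],0,1]
    - [[0,0,0],0,1]

```text
t: 10.15
eef_pos: [0.5419, 0.052, 0.1974]
tcp_rot: [0.999, 0.038, -0.001, -0.018]
contact_force: [0.6, 0.1, 0.7]
width: 0.0851
grasp_force: 0.0
```

```bash
python3 - <<'E'
from rig import ctrl
o=ctrl.get_obs();print({k:o[k].round(3) for k in('joint_pos','joint_velocities','eef_pos','tcp_rot','tau')})
E
```

```text
{'joint_pos': array([ 0.075,  0.31 , -0.158,  1.104,  0.036,  3.141]), 'joint_velocities': array([ 0.   , -0.001,  0.005, -0.002,  0.003,  0.   ]), 'eef_pos': array([0.542, 0.052, 0.197]), 'tcp_rot': array([ 0.999,  0.038, -0.001, -0.018]), 'tau': array([ 9.3000e-02, -4.2689e+01,  2.4925e+01,  4.0000e-03,  1.3700e-01,
       -0.0000e+00])}
```

Call:
drive_tool:
  deltas:
    - [[0,0,0],-0.14,1]
    - [[0,0,0],-0.14,1]
    - [[0,0,0],-0.14,1]
    - [[0,0,0],-0.14,1]
    - [[0,0,0],-0.14,1]
    - [[0,0,0],-0.14,1]
    - [[0,0,0],-0.14,1]
    - [[0,0,0],-0.14,1]
    - [[0,0,0],-0.14,1]
    - [[0,0,0],-0.14,1]

```text
t: 11.15
eef_pos: [0.5422, 0.052, 0.1976]
tcp_rot: [0.738, 0.675, 0.011, -0.014]
contact_force: [-0.0, 0.0, -0.5]
width: 0.0855
grasp_force: 0.0
```

Call:
drive_tool:
  deltas:
    - [[0,0,0],-0.145,1]
    - [[0,0,0],-0.145,1]
    - [[0,0,0],-0.145,1]
    - [[0,0,0],-0.145,1]
    - [[0,0,0],-0.145,1]
    - [[0,0,0],-0.145,1]
    - [[0,0,0],-0.145,1]
    - [[0,0,0],-0.145,1]
    - [[0,0,0],-0.145,1]
    - [[0,0,0],-0.145,1]

```text
t: 12.15
eef_pos: [0.5422, 0.052, 0.1976]
tcp_rot: [0.105, 0.994, 0.017, -0.003]
contact_force: [0.3, -0.1, 0.8]
width: 0.0855
grasp_force: 0.0
```

Call:
drive_tool:
  deltas:
    - [[0,0,0],-0.145,1]
    - [[0,0,0],-0.145,1]
    - [[0,0,0],-0.145,1]
    - [[0,0,0],-0.145,1]
    - [[0,0,0],-0.145,1]
    - [[0,0,0],-0.145,1]
    - [[0,0,0],-0.145,1]
    - [[0,0,0],-0.145,1]
    - [[0,0,0],-0.145,1]
    - [[0,0,0],-0.145,1]

```text
t: 13.15
eef_pos: [0.5422, 0.052, 0.1976]
tcp_rot: [-0.581, 0.814, 0.015, 0.009]
contact_force: [0.2, 0.3, -0.8]
width: 0.0853
grasp_force: 0.0
```

Call:
drive_tool:
  deltas:
    - [[0,0,0],-0.145,1]
    - [[0,0,0],-0.145,1]
    - [[0,0,0],-0.145,1]
    - [[0,0,0],-0.145,1]
    - [[0,0,0],-0.145,1]
    - [[0,0,0],-0.145,1]
    - [[0,0,0],-0.145,1]
    - [[0,0,0],-0.145,1]
    - [[0,0,0],-0.145,1]
    - [[0,0,0],-0.145,1]

```text
t: 14.15
eef_pos: [0.5422, 0.052, 0.1976]
tcp_rot: [0.974, -0.224, -0.005, -0.017]
contact_force: [0.8, 0.3, 0.3]
width: 0.0856
grasp_force: 0.0
```

```bash
cat > st.py <<'E'
from rig import ctrl
from scipy.spatial.transform import Rotation as R
import numpy as np
o=ctrl.get_obs();M=R.from_quat(o['tcp_rot']).as_matrix()
print(o['t'],'pos',o['eef_pos'].round(4),'yaw',np.degrees(np.arctan2(M[1,0],M[0,0])).round(2),'toolz',M[:,2].round(4),'j',o['joint_pos'].round(3))
E
python3 st.py
```

```text
14.15 pos [0.5422 0.052  0.1976] yaw -25.85 toolz [-0.0031  0.0355 -0.9994] j [ 0.075  0.31  -0.157  1.104  0.036 -2.615]
```

Call:
drive_tool:
  deltas:
    - [[0,0,0],-0.145,1]
    - [[0,0,0],-0.145,1]
    - [[0,0,0],-0.145,1]
    - [[0,0,0],-0.085,1]
    - [[0,1.5,0],0,1]
    - [[0,1.5,0],0,1]
    - [[0,1.5,0],0,1]
    - [[0,1.5,0],0,1]
    - [[0,1.5,0],0,1]
    - [[0,0,0],0,1]

```text
t: 15.15
eef_pos: [0.545, 0.0092, 0.1954]
tcp_rot: [1.0, 0.006, -0.001, -0.004]
contact_force: [0.0, -0.0, -0.7]
width: 0.0856
grasp_force: 0.0
```

```bash
python3 st.py
```

```text
15.15 pos [0.545  0.0092 0.1954] yaw 0.65 toolz [-0.0011  0.0074 -1.    ] j [ 0.013  0.312 -0.159  1.1    0.007 -3.14 ]
```

Call:
drive_tool:
  deltas:
    - [[0,1.1,0],0,1]
    - [[0,0,0],0,1]
    - [[0,0,0],-0.0,1]
    - [[0,0,0],0.14,1]
    - [[0,0,0],0.14,1]
    - [[0,0,0],0.14,1]
    - [[0,0,0],0.14,1]
    - [[0,0,0],0.14,1]
    - [[0,0,0],0.14,1]
    - [[0,0,0],0.14,1]

```text
t: 16.15
eef_pos: [0.5451, 0.0047, 0.1954]
tcp_rot: [0.882, -0.471, -0.001, -0.001]
contact_force: [0.1, 0.3, 0.5]
width: 0.0854
grasp_force: 0.0
```

Call:
drive_tool:
  deltas:
    - [[0,0,0],0.14,1]
    - [[0,0,0],0.14,1]
    - [[0,0,0],0.14,1]
    - [[0,0,0],0.14,1]
    - [[0,0,0],0.14,1]
    - [[0,0,0],0.14,1]
    - [[0,0,0],0.14,1]
    - [[0,0,0],0.14,1]
    - [[0,0,0],0.14,1]
    - [[0,0,0],0.14,1]

```text
t: 17.15
eef_pos: [0.5451, 0.0047, 0.1954]
tcp_rot: [-0.372, 0.928, 0.002, 0.0]
contact_force: [0.1, -0.2, 0.6]
width: 0.0858
grasp_force: 0.0
```

```bash
python3 st.py
```

```text
17.15 pos [0.5451 0.0047 0.1954] yaw -136.38 toolz [-9.0e-04  3.6e-03 -1.0e+00] j [ 0.007  0.312 -0.159  1.1    0.004 -0.755]
```

Call:
drive_tool:
  deltas:
    - [[0,0,0],0.14,1]
    - [[0,0,0],0.14,1]
    - [[0,0,0],0.14,1]
    - [[0,0,0],0.14,1]
    - [[0,0,0],0.14,1]
    - [[0,0,0],0.05,1]
    - [[0,2.9,0],0,1]
    - [[0,2.9,0],0,1]
    - [[0.2,3,0],0,1]
    - [[0,0,0],0,1]

```text
t: 18.15
eef_pos: [0.5415, 0.0955, 0.1957]
tcp_rot: [-0.011, 1.0, 0.002, -0.0]
contact_force: [0.9, -0.2, -0.3]
width: 0.0853
grasp_force: 0.0
```

```bash
python3 st.py
```

```text
18.15 pos [0.5415 0.0955 0.1957] yaw -178.79 toolz [-8.0e-04  4.9e-03 -1.0e+00] j [ 0.172  0.319 -0.148  1.103  0.005  0.151]
```

Call:
drive_tool:
  deltas:
    - [[0,-0.2,1],0,1]
    - [[0,0,1.5],0,1]
    - [[0,0,1.5],0,1]
    - [[0,0,1.5],0,1]
    - [[0,0,1.5],0,1]
    - [[0,0,1.5],0,1]
    - [[0,0,1],0,1]
    - [[0,0,0.7],0,1]
    - [[0,0,0.3],0,1]
    - [[0,0,0],0,1]

```text
t: 19.15
eef_pos: [0.5415, 0.0904, 0.0905]
tcp_rot: [-0.008, 1.0, 0.002, -0.001]
contact_force: [-0.3, 0.5, -0.7]
width: 0.0855
grasp_force: 0.0
```

Call:
drive_tool:
  deltas:
    - [[0,0,0],0,0]
    - [[0,0,0],0,0]
    - [[0,0,0],0,0]
    - [[0,0,0],0,0]
    - [[0,0,0],0,0]
    - [[0,0,0],0,0]
    - [[0,0,0],0,0]
    - [[0,0,0],0,0]
    - [[0,0,0],0,0]
    - [[0,0,0],0,0]

```text
t: 20.15
eef_pos: [0.5425, 0.0906, 0.0915]
tcp_rot: [-0.008, 1.0, 0.002, 0.001]
contact_force: [-0.6, -1.0, 5.8]
width: 0.0492
grasp_force: 62.6
```

```bash
python3 st.py
```

```text
20.15 pos [0.5425 0.0906 0.0915] yaw -179.05 toolz [ 0.0011  0.0033 -1.    ] j [ 0.164  0.397 -0.322  0.85   0.003  0.147]
```

Call:
drive_tool:
  deltas:
    - [[0,0,-1],0,0]
    - [[0,0,-2],0,0]
    - [[0,0,-2],0,0]
    - [[0,0,-2],0,0]
    - [[0,0,-2],0,0]
    - [[0,0,-1],0,0]
    - [[0.4,-1.5,0],0,0]
    - [[0.6,-2.6,0],0,0]
    - [[0.6,-3,0],0,0]
    - [[0.6,-3,0],0,0]

```text
t: 21.15
eef_pos: [0.5194, -0.0124, 0.1888]
tcp_rot: [-0.009, 1.0, 0.002, -0.002]
contact_force: [-0.0, -0.2, -2.8]
width: 0.0494
grasp_force: 62.7
```

Call:
drive_tool:
  deltas:
    - [[0.7,-3,0],0,0]
    - [[0.7,-3,0],0,0]
    - [[0.7,-3,0],0,0]
    - [[0.7,-3,0],0,0]
    - [[0.7,-3,0],0,0]
    - [[0.7,-3,0],0,0]
    - [[0.7,-3,0],0,0]
    - [[0.7,-3,0],0,0]
    - [[0.6,-3,0],0,0]
    - [[0.5,-4,0],0,0]

```text
t: 22.15
eef_pos: [0.4571, -0.322, 0.1877]
tcp_rot: [-0.009, 1.0, 0.003, -0.002]
contact_force: [1.6, 0.7, -3.6]
width: 0.0493
grasp_force: 62.8
```

Call:
drive_tool:
  deltas:
    - [[0,0,0.5],0,0]
    - [[0,0,1.5],0,0]
    - [[0,0,1.5],0,0]
    - [[0,0,1.5],0,0]
    - [[0,0,1.5],0,0]
    - [[0,0,1.3],0,0]
    - [[0,0,0.8],0,0]
    - [[0,0,0.5],0,0]
    - [[0,0,0.2],0,0]
    - [[0,0,0],0,0]

```text
t: 23.15
eef_pos: [0.4579, -0.3207, 0.0977]
tcp_rot: [-0.008, 1.0, 0.002, -0.001]
contact_force: [-5.1, 2.9, 7.1]
width: 0.0497
grasp_force: 64.6
```

```bash
python3 st.py
```

```text
23.15 pos [ 0.4579 -0.3207  0.0977] yaw -179.04 toolz [-0.0028  0.0048 -1.    ] j [-0.612  0.409 -0.283  0.884  0.002 -0.629]
```

Call:
drive_tool:
  deltas:
    - [[0,0,0],0,1]
    - [[0,0,0],0,1]
    - [[0,0,0],0,1]
    - [[0,0,0],0,1]
    - [[0,0,0],0,1]
    - [[0,0,-0.5],0,1]
    - [[0,0,-1],0,1]
    - [[0,0,-2],0,1]
    - [[0,0,-3],0,1]
    - [[0,0,-3.5],0,1]

```text
t: 24.15
eef_pos: [0.459, -0.3217, 0.1973]
tcp_rot: [-0.008, 1.0, 0.002, -0.001]
contact_force: [1.3, 0.0, -1.1]
width: 0.0856
grasp_force: 0.0
```

Call:
drive_tool:
  deltas:
    - [[0,0,0],0.14,0.8]
    - [[0,0,0],0.14,0.8]
    - [[0,0,0],0.14,0.8]
    - [[0,0,0],0.14,0.8]
    - [[0,0,0],0.14,0.8]
    - [[0,0,0],0.14,0.8]
    - [[0,0,0],0.14,0.8]
    - [[0,0,0],0.14,0.8]
    - [[0,0,0],0.14,0.8]
    - [[0,0,0],0.14,0.8]

```text
t: 25.15
eef_pos: [0.4598, -0.3222, 0.1973]
tcp_rot: [0.64, 0.768, 0.001, -0.001]
contact_force: [0.2, 1.1, 0.3]
width: 0.0682
grasp_force: 0.0
```

Call:
drive_tool:
  deltas:
    - [[0,0,0],0.14,0.8]
    - [[2,0,0],0.01,0.8]
    - [[3,-1,0],0,0.8]
    - [[3,-1,0],0,0.8]
    - [[3,-1,0],0,0.8]
    - [[3,-1,0],0,0.8]
    - [[3,-1,0],0,0.8]
    - [[3,-1,0],0,0.8]
    - [[3,-1,0],0,0.8]
    - [[0,0,0],0,0.8]

```text
t: 26.15
eef_pos: [0.3789, -0.0924, 0.1979]
tcp_rot: [0.692, 0.721, 0.001, -0.002]
contact_force: [0.1, -0.2, -0.3]
width: 0.0681
grasp_force: 0.0
```

```bash
python3 st.py; python3 - <<'E'
from rig import ctrl
import cv2,pickle
c=ctrl.camera('top');pickle.dump(c,open('top1.pkl','wb'));a=c['image'][120:360,160:580];cv2.imwrite('pics/t1.png',cv2.resize(a,None,fx=1.9,fy=1.9)[:,:,::-1])
E
```

```text
26.15 pos [ 0.3789 -0.0924  0.1979] yaw 92.35 toolz [-0.0016  0.0046 -1.    ] j [-0.242  0.051 -0.487  1.036  0.004  1.287]
```

View pics/t1.png

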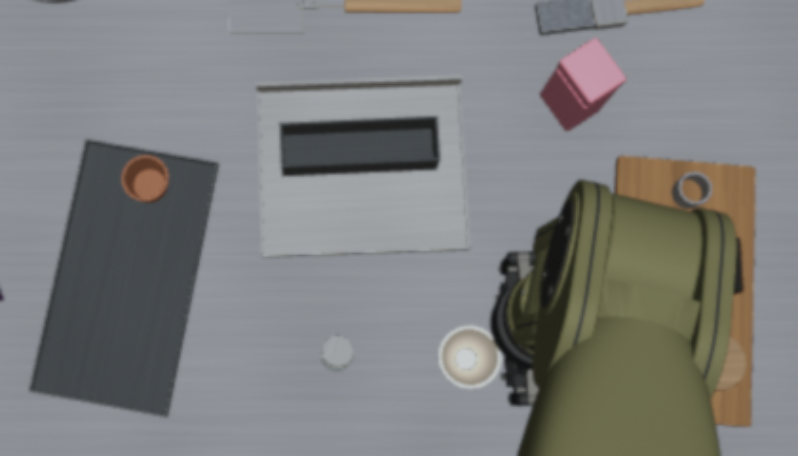

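The tin is now fully in view, rim from (280,123) to (438,170) in the crop, and the round canister shows on the board at (735,360). I moved the wrong way in x, so I'll measure the tin and then go there.

```bash
python3 - <<'E'
from h import *
c=pickle.load(open('top1.pkl','rb'));V=c['image'].max(2)
t=blob(V<100,(349,197),(300,170,400,222),3);r=cv2.boxPoints(cv2.minAreaRect(t));print(r.tolist());w=ray(c,r,.06)[:,:2]*1000;print(w.round(1).tolist(),w.mean(0))
P=lambda l:[(160+u/1.9-.25,120+v/1.9-.25) for u,v in l]
print(ray(c,P([(280,123),(437,117)]),.06)*1000)
E
```

```text
[[306.9848937988281, 184.65281677246094], [389.4811096191406, 181.06602478027344], [390.6792297363281, 208.6226348876953], [308.1830139160156, 212.2094268798828]]
[[630.4, 135.8], [638.3, -41.7], [577.5, -43.1], [569.6, 132.8]] [603.94795302  45.94808902]
[[630.79484952 135.50822394  60.        ]
 [637.73240618 -42.26639512  60.        ]]
```

Call:
drive_tool:
  deltas:
    - [[1.6,3,0],0,1]
    - [[1.6,3,0],0,1]
    - [[1.6,3,0],0,1]
    - [[1.6,3,0],0,1]
    - [[1.6,3,0],0,1]
    - [[1.6,3,0],0,1]
    - [[1.6,3,0],0,1]
    - [[1.8,2.8,0],0,1]
    - [[0,0,0],0,1]
    - [[0,0,0],0,1]

```text
t: 27.2
eef_pos: [0.6146, 0.0434, 0.197]
tcp_rot: [0.694, 0.72, 0.001, -0.001]
contact_force: [-0.4, 0.1, 0.5]
width: 0.0856
grasp_force: 0.0
```

Call:
drive_tool:
  deltas:
    - [[0,0,1.5],0,1]
    - [[0,0,1.5],0,1]
    - [[0,0,2],0,1]
    - [[0,0,2],0,1]
    - [[0,0,2],0,1]
    - [[0,0,2],0,1]
    - [[0,0,1.5],0,1]
    - [[0,0,0.5],0,1]
    - [[0,0,0],0,1]
    - [[0,0,0],0,1]

```text
t: 28.2
eef_pos: [0.614, 0.0439, 0.0685]
tcp_rot: [0.694, 0.72, 0.001, -0.001]
contact_force: [-0.1, -0.2, -0.3]
width: 0.0856
grasp_force: 0.0
```

```bash
python3 st.py; python3 - <<'E'
from rig import ctrl
import cv2,numpy as np
c=ctrl.camera('scene');a=cv2.resize(c['image'][120:310,130:360],None,fx=3.4,fy=3,interpolation=cv2.INTER_CUBIC)
cv2.imwrite('pics/g2.png',np.clip(a[:,:,::-1].astype(int)*3//2,0,255).astype(np.uint8))
E
```

```text
28.2 pos [0.614  0.0439 0.0685] yaw 92.11 toolz [ 4.0e-04  3.4e-03 -1.0e+00] j [ 0.07   0.518 -0.18   0.873  0.003  1.604]
```

View pics/g2.png

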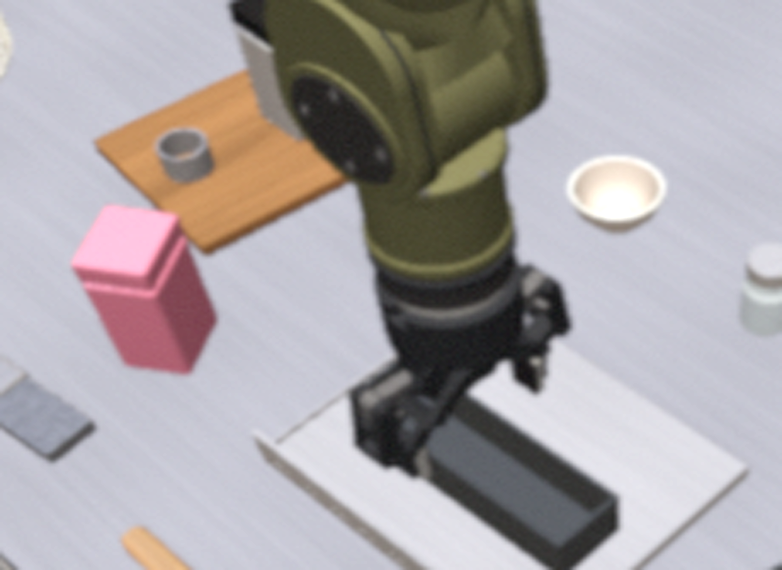

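The fingers sit on either side of the tin, near (400,450) and (535,370), and the cutter, pink box and bowl are all undisturbed. I'll go down and close.

Call:
drive_tool:
  deltas:
    - [[0.2,-0.3,0.5],0,1]
    - [[0,0,1],0,1]
    - [[0,0,1],0,1]
    - [[0,0,1],0,1]
    - [[0,0,0.7],0,1]
    - [[0,0,0.3],0,1]
    - [[0,0,0],0,1]
    - [[0,0,0],0,0]
    - [[0,0,0],0,0]
    - [[0,0,0],0,0]

```text
t: 29.25
eef_pos: [0.6118, 0.0465, 0.0235]
tcp_rot: [0.694, 0.72, 0.002, -0.001]
contact_force: [0.7, 0.1, -2.0]
width: 0.0514
grasp_force: 63.4
```

Call:
drive_tool:
  deltas:
    - [[0,0,0],0,0]
    - [[0,0,0],0,0]
    - [[0,0,0],0,0]
    - [[0,0,0],0,0]
    - [[0,0,0],0,0]
    - [[0,0,0],0,0]
    - [[0,0,0],0,0]
    - [[0,0,0],0,0]
    - [[0,0,0],0,0]
    - [[0,0,0],0,0]

```text
t: 30.25
eef_pos: [0.6118, 0.0465, 0.0234]
tcp_rot: [0.694, 0.72, 0.002, -0.001]
contact_force: [1.9, -0.1, 6.5]
width: 0.0512
grasp_force: 64.3
```

```bash
python3 st.py
```

```text
30.25 pos [0.6118 0.0465 0.0234] yaw 92.14 toolz [ 0.0016  0.0036 -1.    ] j [ 0.074  0.558 -0.242  0.769  0.003  1.607]
```

Call:
drive_tool:
  deltas:
    - [[0,0,-1],0,0]
    - [[0,0,-2],0,0]
    - [[0,0,-3],0,0]
    - [[0,0,-3],0,0]
    - [[0,0,-3],0,0]
    - [[0,0,0],-0.06,0]
    - [[0,0,0],-0.13,0]
    - [[0,0,0],-0.13,0]
    - [[0,0,0],-0.13,0]
    - [[0,0,0],-0.13,0]

```text
t: 31.25
eef_pos: [0.6089, 0.0459, 0.1416]
tcp_rot: [0.456, 0.89, 0.0, -0.003]
contact_force: [-0.0, 0.1, -3.4]
width: 0.0513
grasp_force: 63.3
```

Call:
drive_tool:
  deltas:
    - [[0,0,0],-0.13,0]
    - [[0,0,0],-0.13,0]
    - [[0,0,0],-0.13,0]
    - [[0,0,0],-0.13,0]
    - [[0,0,0],-0.13,0]
    - [[0,0,0],-0.1,0]
    - [[0,0,0],-0.04,0]
    - [[0,0,0],0,0]
    - [[0,0,0],0,0]
    - [[0,0,0],0,0]

```text
t: 32.25
eef_pos: [0.6101, 0.046, 0.1421]
tcp_rot: [0.082, 0.997, 0.002, -0.001]
contact_force: [-0.2, 1.1, -3.4]
width: 0.0518
grasp_force: 63.3
```

```bash
python3 st.py
```

```text
32.25 pos [0.6101 0.046  0.1421] yaw 170.61 toolz [-0.0021  0.0033 -1.    ] j [ 0.073  0.456 -0.078  1.039  0.003  0.237]
```

Call:
drive_tool:
  deltas:
    - [[1.2,1.4,0],0,0]
    - [[2.5,2.8,0],0,0]
    - [[2.5,2.8,0],0,0]
    - [[2.5,2.8,0],0,0]
    - [[2.5,2.8,0],0,0]
    - [[2.5,2.8,0],0,0]
    - [[2.5,2.8,0],0,0]
    - [[2.5,2.8,0],0,0]
    - [[2.0,2.0,0],0,0]
    - [[1.2,1.2,0],0,0]

```text
t: 33.25
eef_pos: [0.4314, 0.3226, 0.1437]
tcp_rot: [0.08, 0.997, 0.002, -0.001]
contact_force: [1.0, 0.6, -3.0]
width: 0.0517
grasp_force: 63.5
```

```bash
python3 - <<'E'
from rig import ctrl
import cv2,pickle
c=ctrl.camera('scene');cv2.imwrite('pics/s2.png',cv2.resize(c['image'][200:440,250:570],None,fx=2.4,fy=2.4)[:,:,::-1])
E
python3 st.py
```

```text
33.3 pos [0.4303 0.3241 0.1437] yaw 170.88 toolz [-0.0033  0.006  -1.    ] j [ 0.641  0.334 -0.269  0.967  0.007  0.801]
```

View pics/s2.png

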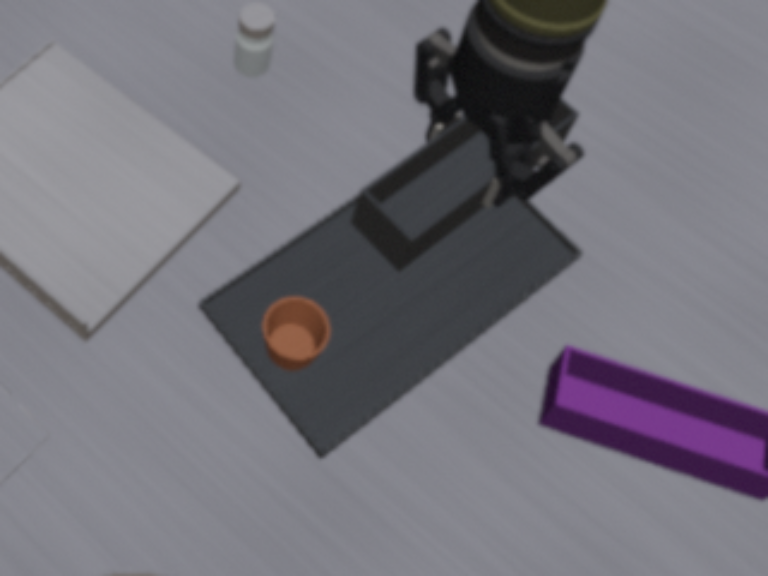

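The tin is held level and parallel to the sheet, well clear of the copper mould at (295,330). I'll lower it.

Call:
drive_tool:
  deltas:
    - [[0,0,1],0,0]
    - [[0,0,2],0,0]
    - [[0,0,2],0,0]
    - [[0,0,2],0,0]
    - [[0,0,2],0,0]
    - [[0,0,1.8],0,0]
    - [[0,0,1],0,0]
    - [[0,0,0.6],0,0]
    - [[0,0,0.4],0,0]
    - [[0,0,0],0,0]

```text
t: 34.3
eef_pos: [0.434, 0.3208, 0.0155]
tcp_rot: [0.082, 0.997, 0.002, -0.001]
contact_force: [-0.9, 0.7, -3.5]
width: 0.0513
grasp_force: 63.6
```

Call:
drive_tool:
  deltas:
    - [[0,0,0],0,1]
    - [[0,0,0],0,1]
    - [[0,0,0],0,1]
    - [[0,0,0],0,1]
    - [[0,0,0],0,1]
    - [[0,0,0],0,1]
    - [[0,0,-1],0,1]
    - [[0,0,-3],0,1]
    - [[0,0,-4],0,1]
    - [[0,0,-4],0,1]

```text
t: 35.3
eef_pos: [0.4334, 0.3201, 0.1371]
tcp_rot: [0.082, 0.997, 0.001, -0.001]
contact_force: [0.0, 0.7, 0.5]
width: 0.0858
grasp_force: 0.0
```

Call:
drive_tool:
  deltas:
    - [[0,0,-4],-0.05,1]
    - [[0,0,-3],-0.115,1]
    - [[0,-3,0],0,1]
    - [[0,-4,0],0,1]
    - [[0,-4,0],0,1]
    - [[0,-4,0],0,1]
    - [[0,-4,0],0,1]
    - [[0,-4,0],0,1]
    - [[0,-4,0],0,1]
    - [[0,0,0],0,1]

```text
t: 36.3
eef_pos: [0.4339, 0.0465, 0.2054]
tcp_rot: [0.002, 1.0, 0.001, -0.0]
contact_force: [-0.2, -0.1, 0.2]
width: 0.0853
grasp_force: 0.0
```

```bash
python3 st.py; python3 - <<'E'
from rig import ctrl
import cv2,pickle
c=ctrl.camera('top');pickle.dump(c,open('top2.pkl','wb'));a=c['image'][120:360,160:580];cv2.imwrite('pics/t2.png',cv2.resize(a,None,fx=1.9,fy=1.9)[:,:,::-1])
E
```

```text
36.3 pos [0.4339 0.0465 0.2054] yaw 179.74 toolz [-5.0e-04  1.8e-03 -1.0e+00] j [ 0.105  0.123 -0.384  1.064  0.002  0.11 ]
```

View pics/t2.png

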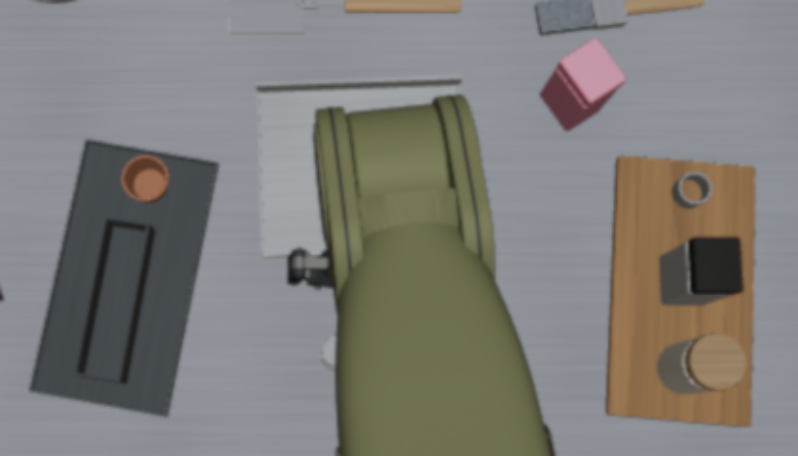

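The top view shows the tin lengthwise on the free part of the sheet at (117,300), clear of the mould. Both canisters stand upright on the board, the black lid at (715,265) and the wooden lid at (715,360). Square canister first.

Call:
drive_tool:
  deltas:
    - [[0,-2.4,0],-0.021,1]
    - [[-0.2,-4,0],0,1]
    - [[-0.2,-4,0],0,1]
    - [[-0.2,-4,0],0,1]
    - [[-0.2,-4,0],0,1]
    - [[-0.2,-4,0],0,1]
    - [[-0.2,-4,0],0,1]
    - [[-0.3,-4,0],0,1]
    - [[-0.3,-4,0],0,1]
    - [[-0.3,-2.4,0],0,1]

```text
t: 37.35
eef_pos: [0.4645, -0.3189, 0.2036]
tcp_rot: [-0.011, 1.0, 0.001, 0.0]
contact_force: [-0.5, -0.1, 0.2]
width: 0.0856
grasp_force: 0.0
```

```bash
python3 st.py
```

```text
37.35 pos [ 0.4645 -0.3189  0.2036] yaw -178.71 toolz [ 2.0e-04  2.7e-03 -1.0e+00] j [-0.603  0.339 -0.097  1.136  0.002 -0.625]
```

Call:
drive_tool:
  deltas:
    - [[0,0,1],0,1]
    - [[0,0,2],0,1]
    - [[0,0,2],0,1]
    - [[0,0,2],0,1]
    - [[0,0,1.5],0,1]
    - [[0,0,1],0,1]
    - [[0,0,0.7],0,1]
    - [[0,0,0.4],0,1]
    - [[0,0,0],0,1]
    - [[0,0,0],0,1]

```text
t: 38.35
eef_pos: [0.4636, -0.317, 0.0979]
tcp_rot: [-0.011, 1.0, 0.001, -0.0]
contact_force: [0.0, 0.5, -0.2]
width: 0.0852
grasp_force: 0.0
```

```bash
python3 st.py
```

```text
38.35 pos [ 0.4636 -0.317   0.0979] yaw -178.7 toolz [-1.0e-04  2.9e-03 -1.0e+00] j [-0.601  0.41  -0.28   0.882  0.002 -0.624]
```

Call:
drive_tool:
  deltas:
    - [[0.25,-0.2,0],0,1]
    - [[0.25,-0.2,0],0,1]
    - [[0,0,0],0,1]
    - [[0,0,0],0,0]
    - [[0,0,0],0,0]
    - [[0,0,0],0,0]
    - [[0,0,0],0,0]
    - [[0,0,0],0,0]
    - [[0,0,0],0,0]
    - [[0,0,0],0,0]

```text
t: 39.35
eef_pos: [0.4585, -0.3211, 0.0977]
tcp_rot: [-0.011, 1.0, 0.002, -0.0]
contact_force: [-0.3, 1.4, 5.0]
width: 0.0498
grasp_force: 62.7
```

```bash
python3 st.py
```

```text
39.35 pos [ 0.4585 -0.3211  0.0977] yaw -178.7 toolz [-3.e-04  3.e-03 -1.e+00] j [-0.612  0.408 -0.285  0.88   0.002 -0.635]
```

Call:
drive_tool:
  deltas:
    - [[0,0,-1],0,0]
    - [[0,0,-2],0,0]
    - [[0,0,-2],0,0]
    - [[0,0,-2],0,0]
    - [[0,0,-2],0,0]
    - [[0,0,-0.4],0,0]
    - [[-0.4,1.5,0],0,0]
    - [[-0.6,2.5,0],0,0]
    - [[-0.7,3,0],0,0]
    - [[-0.7,3,0],0,0]

```text
t: 40.35
eef_pos: [0.4789, -0.2186, 0.1899]
tcp_rot: [-0.011, 1.0, 0.003, -0.002]
contact_force: [0.3, -0.0, -4.3]
width: 0.0495
grasp_force: 62.8
```

Call:
drive_tool:
  deltas:
    - [[-0.7,3.3,0],0,0]
    - [[-0.7,3.3,0],0,0]
    - [[-0.8,3.4,0],0,0]
    - [[-0.8,3.4,0],0,0]
    - [[-0.8,3.4,0],0,0]
    - [[-0.8,3.4,0],0,0]
    - [[-0.8,3.4,0],0,0]
    - [[-0.7,3.4,0],0,0]
    - [[-0.6,2.5,0],0,0]
    - [[-0.2,1.5,0],0,0]

```text
t: 41.35
eef_pos: [0.5409, 0.0932, 0.191]
tcp_rot: [-0.013, 1.0, 0.002, -0.002]
contact_force: [0.3, 0.2, -3.9]
width: 0.0496
grasp_force: 62.9
```

Call:
drive_tool:
  deltas:
    - [[0,0,1],0,0]
    - [[0,0,2],0,0]
    - [[0,0,2],0,0]
    - [[0,0,1.5],0,0]
    - [[0,0,1],0,0]
    - [[0,0,0.5],0,0]
    - [[0,0,0],0,0]
    - [[0,0,0],0,0]
    - [[0,0,0],0,0]
    - [[0,0,0],0,0]

```text
t: 42.35
eef_pos: [0.5426, 0.0911, 0.1134]
tcp_rot: [-0.011, 1.0, 0.002, 0.0]
contact_force: [0.3, 0.1, -4.3]
width: 0.0494
grasp_force: 63.0
```

```bash
python3 st.py
```

```text
42.35 pos [0.5426 0.0911 0.1134] yaw -178.7 toolz [ 6.0e-04  3.6e-03 -1.0e+00] j [ 0.164  0.377 -0.289  0.903  0.003  0.142]
```

Call:
drive_tool:
  deltas:
    - [[0,0,0.7],0,0]
    - [[0,0,0.6],0,0]
    - [[0,0,0.4],0,0]
    - [[0,0,0.3],0,0]
    - [[0,0,0.1],0,0]
    - [[0,0,0],0,0]
    - [[0,0,0],0,1]
    - [[0,0,0],0,1]
    - [[0,0,0],0,1]
    - [[0,0,0],0,1]

```text
t: 43.35
eef_pos: [0.5424, 0.0911, 0.092]
tcp_rot: [-0.011, 1.0, 0.002, 0.0]
contact_force: [-0.5, 0.5, 1.0]
width: 0.0855
grasp_force: 0.0
```

Call:
drive_tool:
  deltas:
    - [[0,0,0],0,1]
    - [[0,0,-1],0,1]
    - [[0,0,-2],0,1]
    - [[0,0,-3],0,1]
    - [[0,0,-4],0,1]
    - [[0.9,-2,0],0,1]
    - [[1.5,-4,0],0,1]
    - [[1.8,-4,0],0,1]
    - [[1.8,-4,0],0,1]
    - [[1.8,-4,0],0,1]

```text
t: 44.35
eef_pos: [0.4676, -0.0924, 0.1921]
tcp_rot: [-0.012, 1.0, 0.002, 0.0]
contact_force: [1.2, -0.5, 0.1]
width: 0.0854
grasp_force: 0.0
```

```bash
python3 st.py
```

```text
44.35 pos [ 0.4676 -0.0924  0.1921] yaw -178.66 toolz [ 5.e-04  3.e-03 -1.e+00] j [-0.197  0.199 -0.325  1.046  0.003 -0.22 ]
```

Call:
drive_tool:
  deltas:
    - [[1.5,-3,0],0,1]
    - [[1.6,-3,0],0,1]
    - [[1.6,-3,0],0,1]
    - [[1.6,-3,0],0,1]
    - [[1.6,-3,0],0,1]
    - [[1.6,-3,0],0,1]
    - [[1.2,-2.8,0],0,1]
    - [[0.7,-1.5,0],0,1]
    - [[0,0,0],0,1]
    - [[0,0,0],0,1]

```text
t: 45.35
eef_pos: [0.3592, -0.3165, 0.1909]
tcp_rot: [-0.011, 1.0, 0.002, -0.0]
contact_force: [0.3, 0.4, 1.1]
width: 0.0855
grasp_force: 0.0
```

```bash
python3 st.py
```

```text
45.35 pos [ 0.3592 -0.3165  0.1909] yaw -178.75 toolz [-4.0e-04  3.7e-03 -1.0e+00] j [-0.724  0.206 -0.32   1.048  0.002 -0.746]
```

Right over it. I'll descend 9.4 cm.

Call:
drive_tool:
  deltas:
    - [[0,0,1],0,1]
    - [[0,0,2],0,1]
    - [[0,0,2],0,1]
    - [[0,0,2],0,1]
    - [[0,0,1.5],0,1]
    - [[0,0,0.6],0,1]
    - [[0,0,0.3],0,1]
    - [[0,0,0],0,1]
    - [[0,0,0],0,1]
    - [[0,0,0],0,1]

```text
t: 46.35
eef_pos: [0.3596, -0.3166, 0.0972]
tcp_rot: [-0.011, 1.0, 0.001, 0.0]
contact_force: [-0.6, -0.4, -0.2]
width: 0.0854
grasp_force: 0.0
```

Call:
drive_tool:
  deltas:
    - [[0,0,0],0,0]
    - [[0,0,0],0,0]
    - [[0,0,0],0,0]
    - [[0,0,0],0,0]
    - [[0,0,0],0,0]
    - [[0,0,0],0,0]
    - [[0,0,0],0,0]
    - [[0,0,0],0,0]
    - [[0,0,0],0,0]
    - [[0,0,0],0,0]

```text
t: 47.35
eef_pos: [0.3594, -0.3164, 0.0972]
tcp_rot: [-0.011, 1.0, 0.001, 0.0]
contact_force: [-0.8, 2.5, 5.2]
width: 0.0566
grasp_force: 63.5
```

```bash
python3 st.py
```

```text
47.35 pos [ 0.3594 -0.3164  0.0972] yaw -178.7 toolz [-0.      0.0029 -1.    ] j [-0.723  0.285 -0.481  0.806  0.002 -0.746]
```

Call:
drive_tool:
  deltas:
    - [[0,0,-1],0,0]
    - [[0,0,-2],0,0]
    - [[0,0,-2],0,0]
    - [[0,0,-2],0,0]
    - [[0,0,-2],0,0]
    - [[0,0,-1],0,0]
    - [[-0.9,1.5,0],0,0]
    - [[-1.5,2,0],0,0]
    - [[-1.6,2.5,0],0,0]
    - [[-1.6,2.5,0],0,0]

```text
t: 48.35
eef_pos: [0.4129, -0.2293, 0.196]
tcp_rot: [-0.011, 1.0, 0.002, -0.001]
contact_force: [-0.3, -0.5, -3.2]
width: 0.0567
grasp_force: 65.4
```

Call:
drive_tool:
  deltas:
    - [[-1.8,2.7,0],0,0]
    - [[-1.8,2.7,0],0,0]
    - [[-1.8,2.7,0],0,0]
    - [[-1.8,2.7,0],0,0]
    - [[-1.8,2.7,0],0,0]
    - [[-1.8,2.7,0],0,0]
    - [[-1.6,2.5,0],0,0]
    - [[-1.4,2.2,0],0,0]
    - [[0,0.1,0],0,0]
    - [[0,0,0],0,0]

```text
t: 49.35
eef_pos: [0.5457, -0.0168, 0.1964]
tcp_rot: [-0.012, 1.0, 0.001, -0.002]
contact_force: [-0.0, 0.0, -4.9]
width: 0.0568
grasp_force: 65.8
```

Call:
drive_tool:
  deltas:
    - [[0,0,1],0,0]
    - [[0,0,2],0,0]
    - [[0,0,2],0,0]
    - [[0,0,1.5],0,0]
    - [[0,0,1],0,0]
    - [[0,0,0.5],0,0]
    - [[0,0,0],0,0]
    - [[0,0,0],0,0]
    - [[0,0,0],0,0]
    - [[0,0,0],0,0]

```text
t: 50.35
eef_pos: [0.547, -0.017, 0.1181]
tcp_rot: [-0.011, 1.0, 0.002, 0.0]
contact_force: [-0.8, 0.3, -5.1]
width: 0.0564
grasp_force: 65.8
```

```bash
python3 st.py
```

```text
50.35 pos [ 0.547  -0.017   0.1181] yaw -178.69 toolz [ 7.0e-04  3.3e-03 -1.0e+00] j [-0.033  0.369 -0.288  0.913  0.003 -0.056]
```

Lower 2.65 cm (to .0915), release, retreat up and back.

Call:
drive_tool:
  deltas:
    - [[0,0,0.9],0,0]
    - [[0,0,0.8],0,0]
    - [[0,0,0.5],0,0]
    - [[0,0,0.3],0,0]
    - [[0,0,0.15],0,0]
    - [[0,0,0],0,0]
    - [[0,0,0],0,1]
    - [[0,0,0],0,1]
    - [[0,0,0],0,1]
    - [[0,0,0],0,1]

```text
t: 51.35
eef_pos: [0.5469, -0.0169, 0.0911]
tcp_rot: [-0.011, 1.0, 0.002, 0.0]
contact_force: [0.6, -0.0, -0.9]
width: 0.0853
grasp_force: 0.0
```

Call:
drive_tool:
  deltas:
    - [[0,0,0],0,1]
    - [[0,0,-1],0,1]
    - [[0,0,-2],0,1]
    - [[0,0,-3],0,1]
    - [[0,0,-4],0,1]
    - [[1.5,-3,0],0,1]
    - [[1.5,-4,0],0,1]
    - [[1.5,-4,0],0,1]
    - [[1.5,-4,0],0,1]
    - [[1.5,-4,0],0,1]

```text
t: 52.35
eef_pos: [0.4753, -0.2104, 0.1912]
tcp_rot: [-0.012, 1.0, 0.001, 0.0]
contact_force: [-0.0, 0.6, 0.1]
width: 0.0851
grasp_force: 0.0
```

Call:
drive_tool:
  deltas:
    - [[0.5,-4,0],0,1]
    - [[0.5,-4,0],0,1]
    - [[0.5,-2,0],0,1]
    - [[0,0,0],0,1]
    - [[0,0,0],0,1]
    - [[0,0,0],0,1]
    - [[0,0,0],0,1]
    - [[0,0,0],0,1]
    - [[0,0,0],0,1]
    - [[0,0,0],0,1]

```text
t: 53.35
eef_pos: [0.4632, -0.3088, 0.1899]
tcp_rot: [-0.012, 1.0, 0.002, -0.0]
contact_force: [0.6, 0.3, -0.1]
width: 0.0853
grasp_force: 0.0
```

```bash
python3 - <<'E'
from rig import ctrl
from h import *
c=ctrl.camera('top');a=pickle.load(open('top.pkl','rb'))['image'];b=c['image'];f=lambda i:cv2.resize(i[140:350,165:415],None,fx=1.6,fy=1.6)
cv2.imwrite('pics/f.png',np.vstack([np.hstack([f(a),f(b)])])[:,:,::-1])
for i in(a,b):
    h=cv2.cvtColor(i,cv2.COLOR_RGB2HSV).astype(int)
    k=blob((h[...,1]>70)&(h[...,0]<20),(380,214),(355,195,405,245));print('round px',cv2.minEnclosingCircle(k))
    k=blob((h[...,2]<52),(328,215),(316,213,342,240));print('sq px',cv2.boundingRect(k))
E
```

```text
round px ((379.9418640136719, 216.593017578125), 14.712267875671387)
sq px (317, 213, 22, 21)
round px ((380.3629150390625, 217.59274291992188), 14.071029663085938)
sq px (316, 213, 23, 21)
```

View pics/f.png

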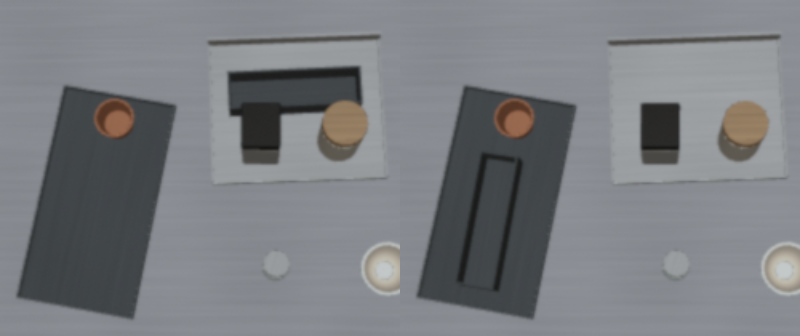

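The before and after pictures match: both canisters are within about 1 px (2 mm) of where they started, upright and square. The tin lies on the sheet clear of the mould, so I'm handing in.

```bash
python3 -c "
from rig import ctrl
print(ctrl.sign_off())"
```

```text
the job is handed in; nothing more can be done
None
```

The job is handed in at about 53 s (no verdict shown): the tin lies lengthwise on the sheet, clear of the mould; both canisters are back upright within about 2 mm of their starting places, going by the before and after top views; and no bystander looked moved in the pictures.

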